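# Load the label unwinder

## Robot

A 6-joint arm with a two-finger parallel gripper is mounted at the origin on a cart in front of the work surface, level with it; the furniture and walls round the work are solid. World frame = base frame: x ahead of the robot, y to its left, z up, the work surface at z = 0. Lengths are in m, angles in rad, forces in N, time in s.
With the tool pointing down it reaches from about 0.25 to 0.725 m from the base axis. Payload 4 kg.
Tool frame: the origin (TCP) lies midway between the tips of the shut fingers; the grasp point (between the pads) lies 19 mm behind it; z points along the fingers, y is the line along which they close (so a half turn about z gives the same grasp; the last joint's range is limited). The gripper opens to 85 mm and grips with 20 to 120 N. Pads are 22 mm wide; open, the fingers measure 114 mm over their backs; the gripper's body (76 mm by 85 mm) begins 54 mm behind the grasp point. The pads swing forward as they close: fully open they stand 13 mm farther back than shut.
Start: joints at [1.326, 0.241, 0.005, 1.335, 0, 1.571], TCP at [0.121, 0.485, 0.231] pointing down, gripper open.
Joint ranges: [-2.72, 2.72], [-1.05, 1.87], [-1.09, 1.28], [-1.99, 2.15], [-1.42, 1.44], [-3.14, 3.14]. Speed limits (rad/s): [2.79, 2.79, 3.14, 3.14, 3.14, 3.14].

## Interface

Orientations are given as a rotation vector (axis times angle).
In Python, from rig import manip, camera, get_calibration gives the robot as it stands. The module is installed in compiled form; this text tells all that it offers.
- The arm moves only by the tool step_arm, never from a script. Its argument "targets" is one flat list of numbers, 5 for each row, row after row: the shift along the tool's x, y, z in m, then the turn about the tool's z in rad, then the finger opening in m, from 0 to 0.0854. A call has 1 to 10 rows; each row is the pose to reach, as a shift and turn from the pose commanded when the call began, along the tool's axes at that moment; what a row does not reach only later rows make up. A row lasts 1/8 s, in which the tool goes at most 62.5 mm and 10.7 degrees, less where a joint would pass 70% of its speed; a pose out of reach is approached as far as the arm can. A call with a gripper value outside its range is refused whole. The fingers move at their own pace and stop on an object; "squeeze" is the grip in N (left out, the last holds). Time passes only in rows, so rows that repeat a pose let the fingers close. It gives the time, the measured TCP pose, the force, the opening and the grip force at its end, in the units of the state.
- manip.state(): the state, without advancing time (a new reading comes with each control period).
- camera(name): name is "side" or "top" or "wrist"; returns (picture, depth): 384x512x3 uint8, red, green, blue; 384x512 float32, m along the optical axis (not along the pixel's ray), 0 where there is no reading.
- get_calibration(name): a dict with "fov_y" (degrees; the focal length in pixels is half the picture's height over the tangent of half this angle, whatever the lens; pixels are square), "cx", "cy" (the principal point, pixels), "R" (3x3) and "t" (3): a world point X has camera coordinates R X + t; the wrist camera has in their place "T_tool_cam" (4x4, takes a point from camera to tool coordinates, whose origin is the TCP and whose axes are the flange's). Camera axes: x right, y down, z forward; pixel columns grow to the right and rows downward; lengths in m; the calibration is good to about 2 mm. The wrist camera is an equidistant fisheye: a pixel r from the principal point sees the ray r / f radians off the axis. A picture is of the moment at which its call begins: read the wrist's pose just before it. get_calibration takes no time and is no camera call.
- manip.hand_in(): hands the job in; it is judged then, once.
The state is a dict: "t": time; "q": joint angles; "joint_vel": joint speeds; "effort": joint torques, N m; "position": TCP position; "eef_rot": TCP orientation; "force": force on the tool from outside, world axes, zero at the start; "ft_torque": the same for the moment, N m; "gripper_width": opening from 0.0 (shut) to 1.0 (fully open); "gripper_force": force on a finger pad.
Only numpy, scipy, OpenCV 4.12 (cv2) and the standard library are available. Lean on these libraries where they do the work, as an engineer would, in place of code of your own. Each camera call takes 0.05 s, during which the arm holds its last target. There are 200 camera calls.

## Task

Load the label unwinder: swing its keeper up past the balance point so that it rests open by itself and let go of it, then take the label roll that stands in the cradle, hang it by its core on the spindle, far enough back for the keeper to close in front of it, and let go while the keeper is still open. Then tip the keeper back so that it drops fully down in front of the roll and keeps it on. Leave the brown tape roll, the clear tape roll, the small carton beside the unwinder and the stapler where they are.

Things in the scene. Friction and masses are not known exactly. Their poses are not given: they have to be found in the camera images.
- unwinder: Fixed grey steel stand of a label unwinder. Origin on the bench under the middle of its upright post (75 mm wide, 6 mm thick, 125 mm high); z up. A level round steel spindle, 28 mm thick, runs from the post along the stand's -y, axis at x = 0 and height 110 mm, to a rounded tip at y = -150 mm. Base plate 8 mm thick, x -107 to +63, y -113 to +53 mm; keeper bracket at x = -58 mm is 157 mm high.
- spindle_tip (a point): Tip of the spindle's nose on its axis, 110 mm above the bench, 150 mm from the post; axes as the unwinder's. A roll goes on here, moving along the unwinder's +y.
- backstop (a point): Where the spindle's axis meets the front face of the backstop plate, 60 mm from the post; axes as the unwinder's. The plate is 64 mm wide, 4 mm thick, its top edge level with the spindle's top (124 mm high), so fingers may pass above it. A roll pushed home rests against it.
- keeper (a joint): Angle of the keeper, rad: 0 = down, closed on its stop; grows as it is lifted; 1.75 = open stop. Side arm with a dark counterweight (34 mm disc on a 58 mm crank, above the hinge when closed). Balance point about 0.93 rad: below it the keeper falls shut, above it falls back onto the open stop and stays. 0.24 kg, under 3 N at the handle. It swings in the unwinder's y-z plane.
- keeper_hinge (a point): Point of the keeper's hinge axis in the arm's plane, at x = -66, y = 0, height 145 mm of the unwinder; axes as the unwinder's. The hinge axis is level, along the unwinder's x.
- keeper_handle (a point): Middle of the keeper's black round handle stub, 13 mm thick, 44 mm long, sticking out from the arm's end along the unwinder's -x (parallel to the hinge, so it can turn between fingers), 30 mm clear of the arm; it moves on an arc of 134 mm radius round the hinge. At x = -96 always; closed y = -134, height 145 mm; open (1.75) y = +24, height 277 mm. Axes turn with the keeper.
- keeper_flap (a point): Middle of the keeper's forked flap, 4 mm thick, 70 mm wide, which closed hangs astride the spindle in front of the roll, 134 mm from the post, from 7 mm above to 68 mm below the arm's line. Axes turn with the keeper (closed: as the unwinder's).
- label_roll: White label roll, 96 mm across, 60 mm wide, bore 40 mm, about 0.25 kg, standing on its rim in the cradle. Origin at its centre, y along its axis, both ends alike. Wall 28 mm: fingers on its two faces no lower than 24 mm above the centre leave the bore free. Hung, its centre is 104 mm high and, when home, at y = -90 mm of the unwinder; the keeper can drop only if it is no farther out than -101 mm.
- cradle: Fixed low grey V-shaped cradle, 110 x 78 mm, 42 mm high, in which the label roll stands with its centre 67 mm above the bench and its axis along the cradle's y. Origin in the middle of its underside.
- brown_roll: Bystander: roll of brown parcel tape lying flat, 100 mm across, 48 mm high. Origin under its middle.
- clear_roll: Bystander: roll of pale clear tape lying flat, 100 mm across, 48 mm high. Origin under its middle.
- carton: Bystander: small cardboard carton, 110 x 77 x 40 mm. Origin under its middle.
- stapler: Bystander: desk stapler, 149 mm long, 44 mm high. Origin under its middle.
Not all that is in view belongs to the job. What is shaped like the label_roll but turquoise is not meant.

How it is judged:
On the way, in this order (a step that is already met when the one before it is completed fails the run):
1. the keeper is up past its balance point and rests open by itself, with the fingers off it (value of joint keeper above 1.5 rad and contact force between the fingers and anything else below 0.2 N), for 0.3 s.
2. the roll hangs by its core on the spindle, let go, with the keeper still open (value of joint keeper above 1.2 rad and contact force between the fingers and anything else below 0.2 N and y of label_roll in the frame of unwinder between -0.118 and -0.085 m and x of label_roll in the frame of unwinder between -0.01 and 0.01 m and z of label_roll in the frame of unwinder between 0.095 and 0.111 m), for 0.3 s.
At the end, for the whole second after the job is handed in: the keeper is down on its stop (within 0.05 rad) in front of the roll; the roll hangs at rest by its core on the spindle between backstop and keeper (centre 85 to 106 mm from the post, within 10 mm sideways of the spindle, 95 to 111 mm above the bench, axis within 0.25 rad of the spindle's) (value of joint keeper below 0.05 rad and y of label_roll in the frame of unwinder between -0.106 and -0.085 m and x of label_roll in the frame of unwinder between -0.01 and 0.01 m and z of label_roll in the frame of unwinder between 0.095 and 0.111 m and angle between the y axis of label_roll and the y axis of unwinder, either way round below 0.25 rad and linear speed of label_roll below 0.02 m/s); the robot touches nothing.
It fails at once if a bystander is pushed more than 30 mm from its place (distance of any of brown_roll, clear_roll, carton, stapler from where it was at the start of the episode above 0.03 m).
It also fails if it takes over 58 s, if anything falls off the work surface, if the arm or the gripper's body presses on something with over 40 N, if the wrist force passes 120 N, or if a joint passes its speed limit or range.

## Working session

There is one attempt and no reset: what is moved stays moved. The work goes in short steps, Python scripts to look and compute and a tool call to move; the robot and the scene stay as the last step left them, time stands still between calls to the robot, and variables do not carry over. Pictures are saved under pics/ and viewed, at most 10 in all, crops included, and the job is handed in when it is done.

Besides the shell and the picture viewer there is one more tool, called after "Emit:" as name(argument=value, ...), one argument or row to a line, values as JSON. step_arm: Moves the arm, as the interface text tells. Its arguments: {"type":"object","properties":{"targets":{"type":"array","items":{"type":"number"}},"squeeze":{"type":"number"}},"required":["targets"]}

```bash
mkdir -p pics; cat > h.py <<'E'
import numpy as np,cv2
from rig import manip,camera,get_calibration
from scipy.spatial.transform import Rotation as Ro
def cloud(n):
    s=manip.state();im,d=camera(n);c=get_calibration(n)
    f=192/np.tan(np.radians(c["fov_y"])/2)
    v,u=np.mgrid[0:384,0:512].astype(float)
    x=(u-c["cx"])/f;y=(v-c["cy"])/f
    if "R" in c:
        P=np.stack([x*d,y*d,d],-1); W=(P-np.array(c["t"]))@np.array(c["R"])
    else:
        r=np.hypot(x,y)+1e-9;k=np.tan(r)/r
        P=np.stack([x*k*d,y*k*d,d],-1);T=np.array(c["T_tool_cam"])
        W=(P@T[:3,:3].T+T[:3,3])@Ro.from_rotvec(s["eef_rot"]).as_matrix().T+s["position"]
    W[d==0]=np.nan
    return im,d,W
E
python3 - <<'E'
from h import *
s=manip.state();print(s["t"],s["position"],s["eef_rot"],s["gripper_width"])
print(Ro.from_rotvec(s["eef_rot"]).as_matrix().round(3))
a=[]
for n in("top","side"):
    im,d,W=cloud(n);np.savez(n,im=im,W=W);c=get_calibration(n);print(n,c["fov_y"],(-np.array(c["R"]).T@c["t"]).round(3))
    cv2.imwrite(f"pics/{n}.png",cv2.resize(im[:,:,::-1],(768,576)))
E
```

```text
0.0 [0.12102164 0.484478   0.23042034] [-0.38355904 -3.11782833  0.00325583] 1.0042827892154138
[[-0.97   0.242 -0.001]
 [ 0.242  0.97  -0.002]
 [ 0.    -0.002 -1.   ]]
top 51.498415660501955 [ 0.307 -0.113  1.799]
side 50.69054388130285 [-0.014 -1.391  1.121]
```

View pics/top.png

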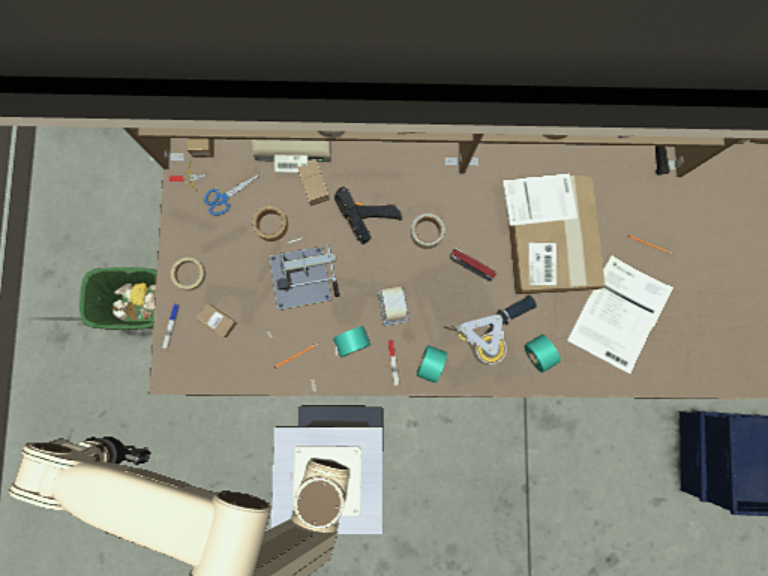

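View pics/side.png

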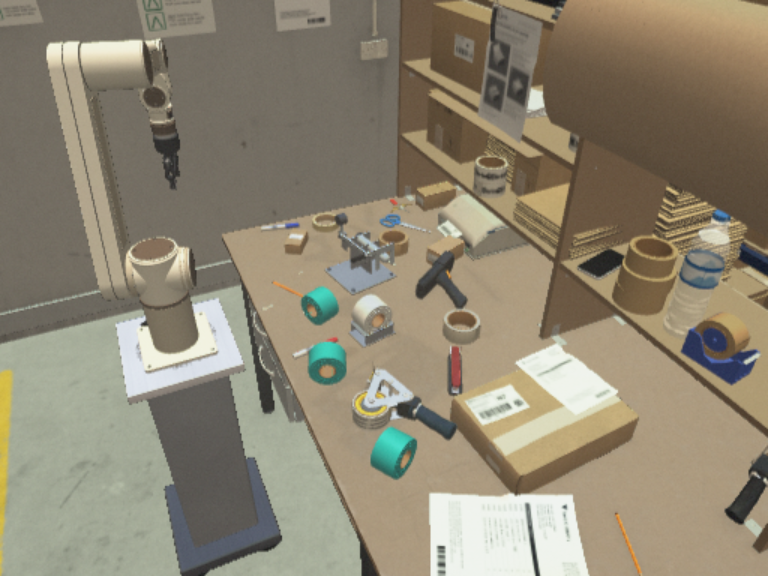

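The top view shows the unwinder at about (302,277), its spindle pointing right (world -y) and the handle at (336,288). The white roll stands in the cradle at (393,305). I'll look closer and fit the unwinder and the roll.

```bash
python3 - <<'E'
from h import *
z=np.load("top.npz");im,W=z["im"],z["W"]
c=im[155:225,170:280];cv2.imwrite("pics/c1.png",cv2.resize(c[:,:,::-1],(770,490),interpolation=cv2.INTER_CUBIC))
def rect(m,n):
    P=W[m][:,:2].astype(np.float32);r=cv2.minAreaRect(P*1000);print(n,len(P),P.mean(0).round(3),np.round(W[m][:,2].mean(),3),r)
v,u=np.mgrid[0:384,0:512]
Z=W[...,2]
b=(u>176)&(u<235)&(v>158)&(v<212)
print("bench z",np.nanmedian(Z[210:230,200:215]))
rect(b&(Z>.004)&(Z<.013),"plate")
rect(b&(Z>.085)&(Z<.13),"spin")
rect(b&(Z>.135),"hi")
r=(u>248)&(u<278)&(v>185)&(v<222)
rect(r&(Z>.06),"roll");rect(r&(Z>.085),"rolltop");rect(r&(Z>.01)&(Z<.05),"cradle")
print(np.nanmax(Z[r]))
for k in range(158,212,2): print(k,*[("%3d"%(1000*x) if x==x else " na") for x in Z[k,176:236:2]])
E
```

```text
bench z 0.0009446194203341141
plate 1031 [0.585 0.073] 0.008 ((592.0689086914062, 67.34622192382812), (240.46868896484375, 261.05633544921875), 0.7126337885856628)
spin 260 [0.618 0.064] 0.121 ((616.2371215820312, 55.28089141845703), (66.82886505126953, 156.75181579589844), 5.6532135009765625)
hi 174 [0.555 0.047] 0.174 ((573.4357299804688, 57.17270278930664), (147.92962646484375, 155.48463439941406), 13.286310195922852)
roll 313 [ 0.505 -0.19 ] 0.104 ((509.01947021484375, -189.71835327148438), (95.0063705444336, 60.248409271240234), 11.055366516113281)
rolltop 287 [ 0.507 -0.19 ] 0.107 ((508.2357177734375, -189.88314819335938), (91.10015869140625, 60.20176315307617), 11.171440124511719)
cradle 92 [ 0.496 -0.18 ] 0.029 ((508.96844482421875, -189.35389709472656), (159.0533905029297, 117.26187896728516), 1.4564805030822754)
0.12318006397446264
158  47  51  42  40  30  12 -10   0   3   4  -4   1   0   0  -4  -3  -2   2   1   2   1  -3 -10   1  -3   0  -3   0  -1   2
160   6   1   9  16   2  -3   2 -10  -2   3   6   2   0  -1   5   1   0   7  -2   4   4  -2   6  10   5   2   0  -2   0   
[... 2401 characters left out ...]
  14   6   5  17   0   4   6  -1   4   7   9   0   4   5  -2  -4  -3   2   0  -2
202  -6  -1  -6   2   4  14   6  14   1   6   8   9   3   6  14   2   0  -2   3   5  -1  -5  -6   4   0  -1   5   8   0   1
204   7  -5   2  -4   6   7  10   5   2  16   4   3   4  -2   2   2   1   2   0   0  -3  -3  -3   2   0   0   0  -4 -12  -1
206   0   0   5   1   4   4   5   0   1   5   2  -4   3   0  -6   1   3   5  -1   0   2   0  -5   7   1   6   8   5  -7   6
208   0  -2   6   0   8   5   5   0   4   0  10   5   4   7   5   0   0  -4   5   0   0   8  -1  -6   0   4  -5  -1   0   0
210   0   0   4   0   7   5   0   5   0  -3   0   0  -3   0   0  -6  -5  -1  -4  -4   2   0   4   2   0  -1   7  -5   1   0
```

View pics/c1.png

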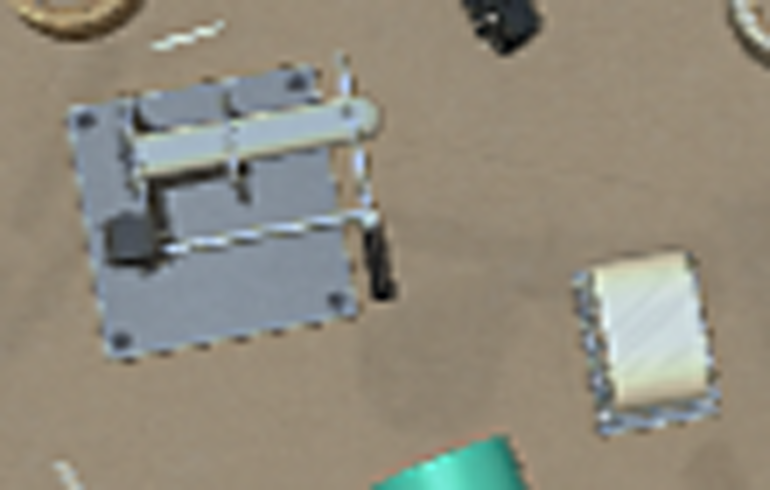

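The crop shows the base plate corners at (70,108), (318,68), (108,358) and (355,313), the spindle tip at (378,117), and the handle running from (367,225) to (387,297). The roll top is at about (655,330). Next I fit the pose.

```bash
python3 - <<'E'
from h import *
from scipy.optimize import least_squares
c=get_calibration("top");f=192/np.tan(np.radians(c["fov_y"])/2);R=np.array(c["R"]);t=np.array(c["t"])
S=np.array([[63,53,8],[63,-113,8],[-107,53,8],[-107,-113,8],[0,-150,112],[-96-22,-134,145]])/1000
P=np.array([[70,108],[318,68],[108,358],[355,313],[378,117],[388,297]])/7+[170-.5+.07,155-.5+.07]
def pr(X): C=X@R.T+t; return C[:,:2]/C[:,2:]*f+[c["cx"],c["cy"]]
def st(p,S): k,s=np.cos(p[2]),np.sin(p[2]); return S@np.array([[k,-s,0],[s,k,0],[0,0,1]]).T+[p[0],p[1],0]
r=least_squares(lambda p:(pr(st(p,S))-P).ravel(),[.6,.08,.16],loss="soft_l1");p=r.x
print(p,np.degrees(p[2]),r.fun.reshape(-1,2).round(1))
for n,q in dict(handle=[-96,-134,145],hopen=[-96,24,277],tip=[0,-150,110],home=[0,-95,104],pre=[0,-205,104]).items(): print(n,st(p,np.array([q])/1000).round(4))
E
```

```text
[0.60832406 0.12497016 0.18747746] 10.7416669275699 [[-0.6 -0.4]
 [-0.1 -0.8]
 [-0.3  0.4]
 [ 0.9  0.4]
 [ 0.5 -0.3]
 [-0.3  0.4]]
handle [[ 0.539  -0.0246  0.145 ]]
hopen [[0.5095 0.1307 0.277 ]]
tip [[ 0.6363 -0.0224  0.11  ]]
home [[0.626  0.0316 0.104 ]]
pre [[ 0.6465 -0.0764  0.104 ]]
```

Emit:
step_arm(
  targets=[-0.05,-0.04,-0.02,-0.1,0.05,-0.11,-0.08,-0.02,-0.2,0.05,-0.17,-0.12,-0.02,-0.3,0.05,-0.22,-0.16,-0.02,-0.43,0.05,-0.27,-0.2,-0.02,-0.43,0.05,-0.32,-0.24,-0.02,-0.43,0.05,-0.37,-0.28,-0.02,-0.43,0.05,-0.42,-0.32,-0.02,-0.43,0.05,-0.47,-0.35,-0.02,-0.43,0.05,-0.529,-0.392,-0.02,-0.43,0.05],
)

```text
t: 1.35
position: [0.5158, 0.0029, 0.251]
eef_rot: [0.29, -3.128, -0.001]
force: [1.1, 0.4, 1.1]
gripper_width: 0.586
gripper_force: 0.0
```

```bash
python3 - <<'E'
from h import *
s=manip.state();print(s["t"],s["position"]);print(Ro.from_rotvec(s["eef_rot"]).as_matrix().round(3));print(s["force"],np.array(s["q"]).round(2))
print(get_calibration("wrist"))
im,d,W=cloud("wrist");np.savez("w1",im=im,W=W)
cv2.imwrite("pics/w1.png",cv2.resize(im[:,:,::-1],(768,576)))
E
```

```text
1.35 [0.51582206 0.00289411 0.25099901]
[[-0.983 -0.184 -0.   ]
 [-0.184  0.983  0.   ]
 [ 0.     0.    -1.   ]]
[1.14127495 0.44394835 1.05715482] [ 0.01  0.27  0.09  1.39  0.   -0.18]
{'fov_y': 65.70646984690485, 'cx': 258.75801189874886, 'cy': 188.81615653728957, 'T_tool_cam': array([[-6.81829961e-04, -9.48646794e-01, -3.16336523e-01,
         8.23591942e-02],
       [ 9.99999480e-01, -8.86579594e-04,  5.03328800e-04,
        -1.90578470e-03],
       [-7.57938759e-04, -3.16336015e-01,  9.48646905e-01,
        -1.43296986e-01],
       [ 0.00000000e+00,  0.00000000e+00,  0.00000000e+00,
         1.00000000e+00]])}
```

View pics/w1.png

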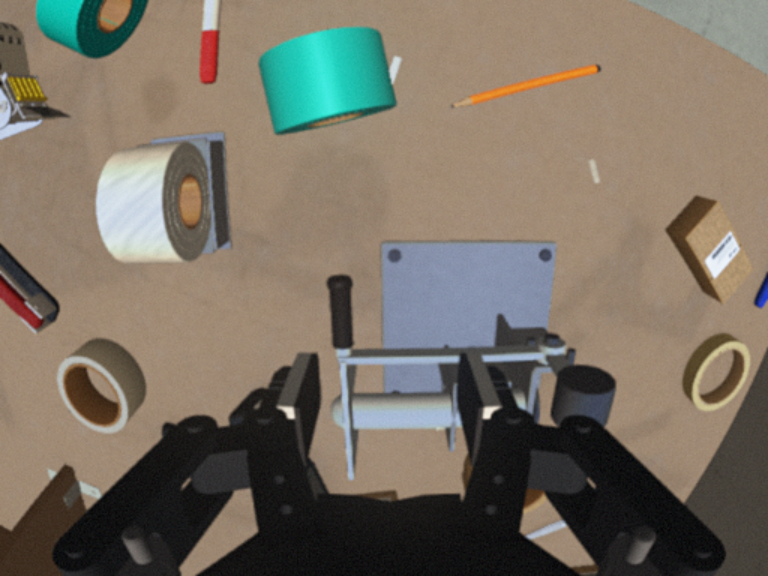

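The wrist view shows the handle from (340,280) to (342,347), the arm bar at row 355 and the spindle tip at (333,411).

```bash
python3 - <<'E'
from h import *
z=np.load("w1.npz");W=z["W"];im=z["im"]
p=np.array([.6083,.12497]);k,s=np.cos(.1875),np.sin(.1875);Rm=np.array([[k,-s],[s,k]])
def S(X): return np.r_[(X[:2]-p)@Rm,X[2]]
for n,(u,v) in dict(hend=(340,286),hmid=(341,315),hbase=(342,340),arm=(420,355),spl=(350,411),sp1=(370,411),sp2=(440,411),pl1=(385,245),pl2=(552,245)).items():
    a,b=int(u/1.5),int(v/1.5);q=W[b-1:b+2,a-1:a+2].reshape(-1,3);q=np.nanmedian(q,0);print(n,q.round(4),(S(q)*1000).round(1))
Z=W[...,2];x=(W[...,:2]-p)@Rm
m=(Z>.09)&(Z<.135)&(x[...,1]<-.068)&(x[...,1]>-.125)&(abs(x[...,0])<.03)
m[:, :200]=0
q=np.c_[x[m],Z[m]];print("spindle",len(q),q.mean(0).round(4));
r=least=cv2.fitLine(q[:,:2].astype(np.float32),cv2.DIST_HUBER,0,.01,.01);print(r.ravel())
print([np.percentile(q[:,0],j).round(4) for j in(2,50,98)])
# roll
m=(Z>.07)&(W[...,1]<-.13)&(W[...,1]>-.26)&(abs(W[...,0]-.51)<.08)
q=W[m];print("roll",cv2.minAreaRect((q[:,:2]*1000).astype(np.float32)),q[:,2].max())
E
```

```text
hend [ 0.5204 -0.0267  0.153 ] [-114.7 -132.6  153. ]
hmid [ 0.539  -0.0232  0.152 ] [ -95.7 -132.6  152. ]
hbase [ 0.5546 -0.02    0.1519] [ -79.7 -132.4  151.9]
arm [0.5574 0.029  0.1484] [-67.9 -84.8 148.4]
spl [ 0.6114 -0.0076  0.1455] [ -21.6 -130.9  145.5]
sp1 [0.6239 0.007  0.1227] [  -6.6 -118.8  122.7]
sp2 [0.6145 0.0581 0.1229] [ -6.4 -66.9 122.9]
pl1 [ 5.266e-01 -5.000e-04  8.500e-03] [-103.7 -108.     8.5]
pl2 [0.4965 0.1527 0.0089] [-104.7   48.     8.9]
spindle 1225 [-0.0056 -0.0966  0.1201]
[ 0.01561669 -0.99987805 -0.0073385  -0.09642073]
[np.float64(-0.0135), np.float64(-0.0071), np.float64(0.0088)]
roll ((508.6463317871094, -188.53347778320312), (93.96439361572266, 61.77870559692383), 10.173255920410156) 0.11687664184987942
```

Emit:
step_arm(
  targets=[-0.018,-0.03,0,0,0.05,-0.018,-0.03,0.04,0,0.05,-0.018,-0.03,0.09,0,0.05,-0.018,-0.03,0.12,0,0.05,-0.018,-0.03,0.12,0,0.05],
)

```text
t: 2.02
position: [0.5353, -0.0212, 0.1283]
eef_rot: [0.29, -3.121, -0.002]
force: [0.2, -0.5, 0.8]
gripper_width: 0.585
gripper_force: 0.0
```

Emit:
step_arm(
  targets=[-0.003,-0.002,0.001,0,0.0,-0.003,-0.002,0.001,0,0.0,-0.003,-0.002,0.001,0,0.0,-0.003,-0.002,0.001,0,0.0],
  squeeze=30,
)

```text
t: 2.52
position: [0.5429, -0.0213, 0.1323]
eef_rot: [-0.292, 3.124, 0.004]
force: [0.2, 5.4, 2.9]
gripper_width: 0.133
gripper_force: 29.4
```

Emit:
step_arm(
  targets=[0,0.002,-0.023,0,0,0,0.008,-0.045,0,0,0,0.017,-0.065,0,0,0,0.03,-0.084,0,0,0,0.046,-0.101,0,0,0,0.064,-0.114,0,0,0,0.084,-0.124,0,0,0,0.106,-0.131,0,0,0,0.128,-0.134,0,0,0,0.148,-0.133,0,0],
)

```text
t: 3.78
position: [0.5143, 0.1224, 0.2658]
eef_rot: [-0.29, 3.125, -0.003]
force: [-0.9, -1.4, -2.7]
gripper_width: 0.135
gripper_force: 31.7
```

Emit:
step_arm(
  targets=[0,0,0,0,0,0,0,0,0,0],
)

```text
t: 4.03
position: [0.5142, 0.1225, 0.2656]
eef_rot: [-0.292, 3.125, -0.0]
force: [-3.9, -1.3, 6.9]
gripper_width: 0.137
gripper_force: 32.8
```

Emit:
step_arm(
  targets=[0,0,0,0,0.06,0,0,0,0,0.06,0,0,0,0,0.06,0,0,-0.03,0,0.06,0,0,-0.07,0,0.06,0,0,-0.07,0,0.06,0,0,-0.07,0,0.06,0,0,-0.07,0,0.06],
)

```text
t: 5.03
position: [0.5137, 0.1224, 0.3319]
eef_rot: [0.29, -3.126, 0.001]
force: [0.6, 0.2, -0.7]
gripper_width: 0.701
gripper_force: 0.0
```

```bash
python3 - <<'E'
from h import *
s=manip.state();print(s["t"],s["position"],s["force"],s["gripper_width"])
im,d,W=cloud("top");
p=np.array([.6083,.12497]);k,q=np.cos(.1875),np.sin(.1875);Rm=np.array([[k,-q],[q,k]])
x=(W[...,:2]-p)@Rm;Z=W[...,2]
m=(abs(x[...,0])<.04)&(x[...,1]<.04)&(x[...,1]>-.06)&(Z>.2)&(Z<.31)
print(m.sum(),np.c_[x[m],Z[m]].mean(0),Z[m].min(),Z[m].max())
cv2.imwrite("pics/s2.png",cv2.resize(camera("side")[0][120:220,190:300,::-1],(770,560)))
E
```

```text
5.025 [0.51365539 0.12240932 0.33188474] [ 0.60789333  0.19884941 -0.68909087] 0.7010673669571841
144 [ 0.00054735 -0.00888319  0.28587297] 0.27386512203137076 0.2985826791753292
```

View pics/s2.png

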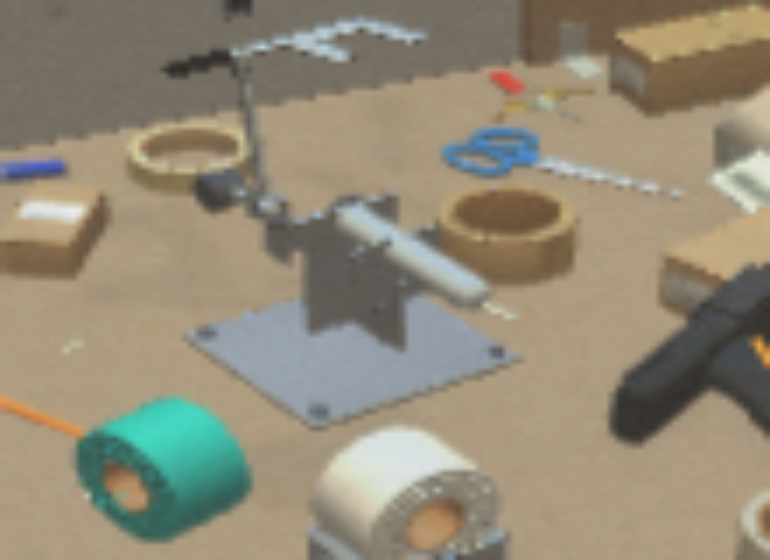

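The side view shows the keeper standing fully open with its fork up at (330,40) and the fingers clear of it. Next is the roll.

Emit:
step_arm(
  targets=[0.01,-0.05,0,0,0.0854,0.02,-0.1,0,0,0.0854,0.03,-0.16,0,0,0.0854,0.04,-0.21,0.04,0,0.0854,0.05,-0.26,0.09,0,0.0854,0.062,-0.305,0.13,0,0.0854,0.062,-0.305,0.15,0,0.0854,0.062,-0.305,0.15,0,0.0854,0.062,-0.305,0.15,0,0.0854],
)

```text
t: 6.25
position: [0.51, -0.1882, 0.1842]
eef_rot: [-0.291, 3.127, -0.0]
force: [-0.8, -0.3, 0.5]
gripper_width: 1.0
gripper_force: 0.0
```

```bash
python3 - <<'E'
from h import *
s=manip.state();print(s["t"],s["position"],s["force"],s["gripper_width"]);M=Ro.from_rotvec(s["eef_rot"]).as_matrix();print(M.round(3))
im,d,W=cloud("wrist");np.savez("w2",im=im,W=W)
cv2.imwrite("pics/w2.png",cv2.resize(im[:,:,::-1],(768,576)))
Z=W[...,2]
m=(Z>.07)&(Z<.13)&(np.hypot(W[...,0]-.509,W[...,1]+.189)<.065)
q=W[m];print("roll",len(q),cv2.minAreaRect((q[:,:2]*1000).astype(np.float32)),q[:,2].max())
E
```

```text
6.25 [ 0.5099547  -0.18823008  0.18423537] [-0.78579911 -0.32671596  0.54337253] 0.9996621950076752
[[-0.983 -0.185  0.001]
 [-0.185  0.983 -0.   ]
 [-0.001 -0.    -1.   ]]
roll 7807 ((507.1983642578125, -189.78271484375), (91.20702362060547, 60.26433563232422), 10.627108573913574) 0.11733178369011499
```

View pics/w2.png

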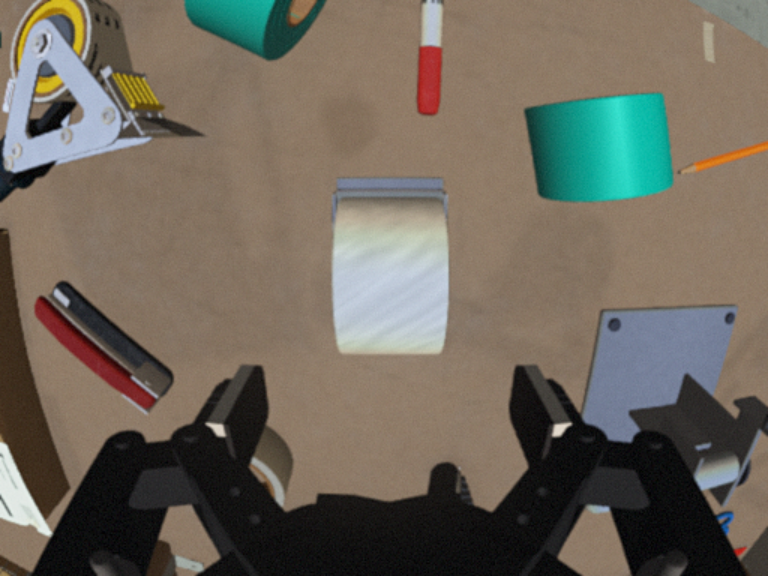

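The roll sits centred under the gripper, square to the fingers at about (390,275).

Emit:
step_arm(
  targets=[0.001,-0.001,0.04,0,0.0854,0.001,-0.001,0.08,0,0.0854,0.001,-0.001,0.097,0,0.0854,0.001,-0.001,0.097,0,0.0854,0.001,-0.001,0.097,0,0.0,0.001,-0.001,0.097,0,0.0,0.001,-0.001,0.097,0,0.0,0.001,-0.001,0.097,0,0.0],
  squeeze=50,
)

```text
t: 7.3
position: [0.5102, -0.1895, 0.0885]
eef_rot: [-0.291, 3.124, -0.001]
force: [-0.6, 3.9, 5.6]
gripper_width: 0.692
gripper_force: 54.1
```

Emit:
step_arm(
  targets=[0,0,-0.03,0,0,0,0,-0.06,0,0,-0.03,0.01,-0.06,0,0,-0.06,0.02,-0.06,0,0,-0.09,0.04,-0.055,0,0,-0.12,0.06,-0.05,0,0,-0.14,0.075,-0.043,0,0,-0.156,0.086,-0.043,0,0,-0.156,0.086,-0.043,0,0,-0.156,0.086,-0.043,0,0],
)

```text
t: 8.55
position: [0.6454, -0.0771, 0.129]
eef_rot: [0.29, -3.127, 0.001]
force: [0.0, -0.6, -3.1]
gripper_width: 0.694
gripper_force: 55.5
```

```bash
python3 - <<'E'
from h import *
s=manip.state();print(s["t"],s["position"],s["force"],s["gripper_width"]);M=Ro.from_rotvec(s["eef_rot"]).as_matrix();print(M.round(3))
p=np.array([.6083,.12497]);k,q=np.cos(.1875),np.sin(.1875);Rm=np.array([[k,-q],[q,k]])
print("tcp stand",(np.array(s["position"])[:2]-p)@Rm)
for n in("wrist","top","side"):
    im,d,W=cloud(n);np.savez("p"+n,im=im,W=W)
    x=(W[...,:2]-p)@Rm;Z=W[...,2]
    m=(Z>.1)&(Z<.13)&(abs(x[...,0])<.02)&(x[...,1]<-.07)&(x[...,1]>-.14);print(n,m.sum(),x[m].mean(0) if m.any() else "")
    if m.any(): print(np.percentile(x[m][:,0],[3,50,97]),x[m][Z[m]>.12].mean(0),"ztop",np.percentile(Z[m],90))
    if n=="wrist": cv2.imwrite("pics/w3.png",cv2.resize(im[:,:,::-1],(768,576)))
E
```

```text
8.55 [ 0.64538543 -0.07708436  0.12901286] [ 0.02292588 -0.62936745 -3.11613396] 0.6939335127209458
[[-0.983 -0.184 -0.001]
 [-0.184  0.983 -0.001]
 [ 0.001 -0.    -1.   ]]
tcp stand [-0.00122816 -0.20542587]
wrist 3738 [-0.00455169 -0.10784959]
[-0.01331457 -0.00587268  0.00946733] [-0.00138195 -0.10781758] ztop 0.1247885853661271
top 52 [-0.00111476 -0.08775949]
[-0.01271654 -0.00198175  0.01276506] [-0.00067872 -0.08933759] ztop 0.12778477813460148
side 69 [-0.00523387 -0.10513844]
[-0.01434544 -0.00672341  0.00826866] [-0.00052    -0.10314618] ztop 0.12358397816282221
```

View pics/w3.png

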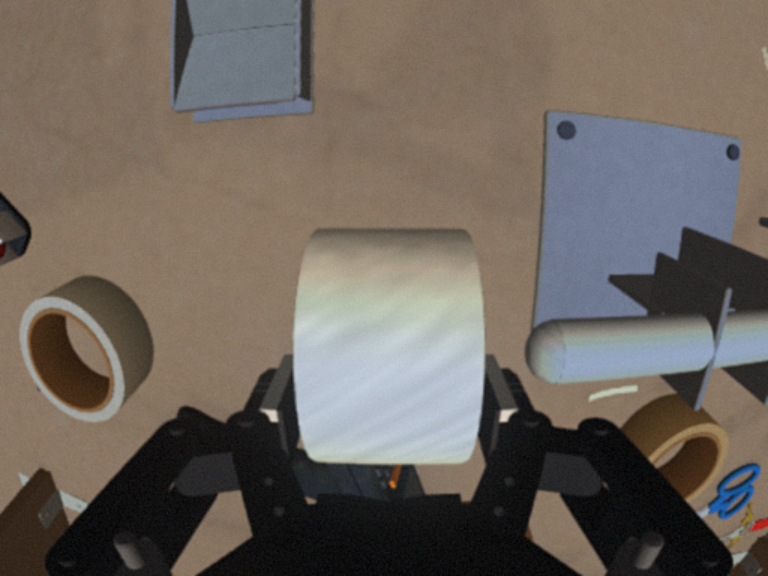

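The wrist view shows the roll held level with the spindle tip at (530,350), and the lateral offset is about 1 mm. I'll insert the roll.

Emit:
step_arm(
  targets=[-0.001,0.01,-0.002,0,0,-0.001,0.03,-0.002,0,0,-0.001,0.045,-0.002,0,0,-0.001,0.06,-0.002,0,0,-0.001,0.06,-0.002,0,0],
)

```text
t: 9.32
position: [0.6357, -0.0155, 0.1313]
eef_rot: [0.295, -3.128, -0.0]
force: [1.1, 0.3, -3.6]
gripper_width: 0.688
gripper_force: 55.5
```

Emit:
step_arm(
  targets=[0,0.015,0,0,0,0,0.03,0,0,0,0,0.042,0,0,0,0,0.046,0,0,0,0,0.046,0,0,0],
)

```text
t: 9.95
position: [0.6276, 0.0282, 0.1313]
eef_rot: [-0.291, 3.128, -0.0]
force: [1.3, 0.3, -4.1]
gripper_width: 0.692
gripper_force: 55.6
```

```bash
python3 - <<'E'
from h import *
s=manip.state();print(s["t"],s["position"],s["force"])
p=np.array([.6083,.12497]);k,q=np.cos(.1875),np.sin(.1875);Rm=np.array([[k,-q],[q,k]])
print("tcp stand",(np.array(s["position"])[:2]-p)@Rm)
E
```

```text
9.95 [0.6275577  0.02817536 0.13132916] [ 1.25378275  0.25776416 -4.14980704]
tcp stand [ 0.00087734 -0.09868785]
```

Emit:
step_arm(
  targets=[0.001,0.004,0,0,0,0.001,0.004,0.003,0,0,0.001,0.004,0.005,0,0,0.001,0.004,0.005,0,0],
)

```text
t: 10.45
position: [0.6259, 0.0314, 0.1262]
eef_rot: [-0.29, 3.128, -0.0]
force: [-0.6, -0.1, -2.7]
gripper_width: 0.696
gripper_force: 55.5
```

Emit:
step_arm(
  targets=[0,0,0,0,0.0854,0,0,0,0,0.0854,0,0,0,0,0.0854,0,0,0,0,0.0854,0,0,-0.02,0,0.0854,0,0,-0.06,0,0.0854,0,0,-0.08,0,0.0854,0,0,-0.08,0,0.0854],
)

```text
t: 11.45
position: [0.6272, 0.0317, 0.2086]
eef_rot: [-0.29, 3.123, -0.0]
force: [-0.7, 0.4, 0.4]
gripper_width: 1.0
gripper_force: 0.0
```

```bash
python3 - <<'E'
from h import *
s=manip.state();print(s["t"],s["position"],s["force"])
p=np.array([.6083,.12497]);k,q=np.cos(.1875),np.sin(.1875);Rm=np.array([[k,-q],[q,k]])
for n in("wrist","side"):
    im,d,W=cloud(n);x=(W[...,:2]-p)@Rm;Z=W[...,2]
    m=(abs(x[...,0])<.05)&(x[...,1]<-.05)&(x[...,1]>-.145)&(Z>.128)&(Z<.17)
    print(n,m.sum(),cv2.minAreaRect((x[m]*1000).astype(np.float32)),np.percentile(x[m][:,1],[1,99]),np.percentile(Z[m],99))
    if n=="side": cv2.imwrite("pics/s3.png",cv2.resize(im[120:220,190:300,::-1],(770,560)))
E
```

```text
11.45 [0.62719105 0.03171941 0.20856511] [-0.73609585  0.4083104   0.35574076]
wrist 7785 ((-0.26645660400390625, -96.41084289550781), (84.04258728027344, 60.01481246948242), 0.044532060623168945) [-0.12544149 -0.06736709] 0.1532199288000328
side 170 ((-5.004493713378906, -98.46088409423828), (71.74679565429688, 81.68975830078125), 89.99519348144531) [-0.13045855 -0.0638848 ] 0.1552965342392145
```

View pics/s3.png

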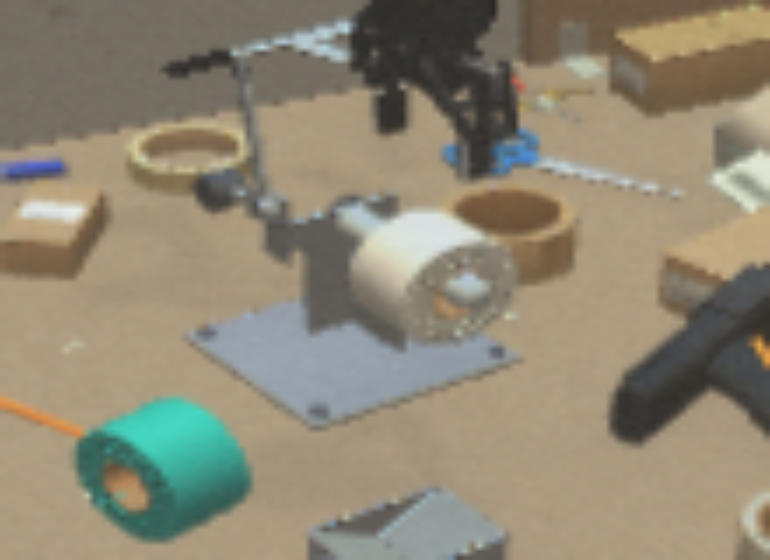

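The roll hangs at y -96 mm with its centre about 104 mm high, and the keeper is still open. I'll back out forward, go over, and come down behind the handle with the fingers shut.

Emit:
step_arm(
  targets=[0,-0.04,0,0,0.0854,0,-0.09,0,0,0.0854,0,-0.09,-0.05,0,0.0,0,-0.09,-0.11,0,0.0,0.02,-0.06,-0.15,0,0.0,0.05,0,-0.16,0,0.0,0.075,0.05,-0.16,0,0.0,0.097,0.11,-0.16,0,0.0,0.097,0.157,-0.16,0,0.0,0.097,0.157,-0.16,0,0.0],
)

```text
t: 12.8
position: [0.5001, 0.1709, 0.3647]
eef_rot: [0.299, -3.124, 0.0]
force: [0.3, -0.0, -0.2]
gripper_width: -0.0
gripper_force: 0.0
```

```bash
python3 - <<'E'
from h import *
s=manip.state();print(s["t"],s["position"],s["force"],s["gripper_width"])
p=np.array([.6083,.12497]);k,q=np.cos(.1875),np.sin(.1875);Rm=np.array([[k,-q],[q,k]])
print("tcp stand",(np.array(s["position"])[:2]-p)@Rm)
E
```

```text
12.8 [0.50012178 0.17088341 0.36471904] [ 0.31921627 -0.0082407  -0.22869664] -0.00039937754592053867
tcp stand [-0.0977238   0.06527348]
```

Emit:
step_arm(
  targets=[0,0,0.05,0,0,0,0,0.1,0,0,0,0,0.122,0,0,0,-0.015,0.122,0,0,0,-0.03,0.122,0,0,0,-0.045,0.122,0,0,0,-0.06,0.122,0,0,0,-0.075,0.122,0,0],
)

```text
t: 13.8
position: [0.5159, 0.0931, 0.2448]
eef_rot: [-0.29, 3.127, 0.0]
force: [-0.5, 0.2, -0.1]
gripper_width: 0.002
gripper_force: 0.3
```

Emit:
step_arm(
  targets=[0,-0.015,0,0,0,0,-0.03,0,0,0,0,-0.042,0,0,0,0,-0.052,0,0,0,0,-0.06,0,0,0,0,-0.066,0,0,0,0,-0.066,0,0,0,0,-0.066,0,0,0],
)

```text
t: 14.8
position: [0.5275, 0.0297, 0.2443]
eef_rot: [0.291, -3.128, -0.0]
force: [-0.2, 0.4, 0.3]
gripper_width: 0.001
gripper_force: 0.0
```

```bash
python3 - <<'E'
from h import *
s=manip.state();print(s["t"],s["position"],s["force"])
p=np.array([.6083,.12497]);k,q=np.cos(.1875),np.sin(.1875);Rm=np.array([[k,-q],[q,k]])
print("tcp stand",(np.array(s["position"])[:2]-p)@Rm)
im,d,W=cloud("side");cv2.imwrite("pics/s4.png",cv2.resize(im[120:220,190:300,::-1],(770,560)))
E
```

```text
14.8 [0.52753261 0.02971984 0.24429087] [-0.16718001  0.42533061  0.2949182 ]
tcp stand [-0.09710675 -0.07852544]
```

View pics/s4.png

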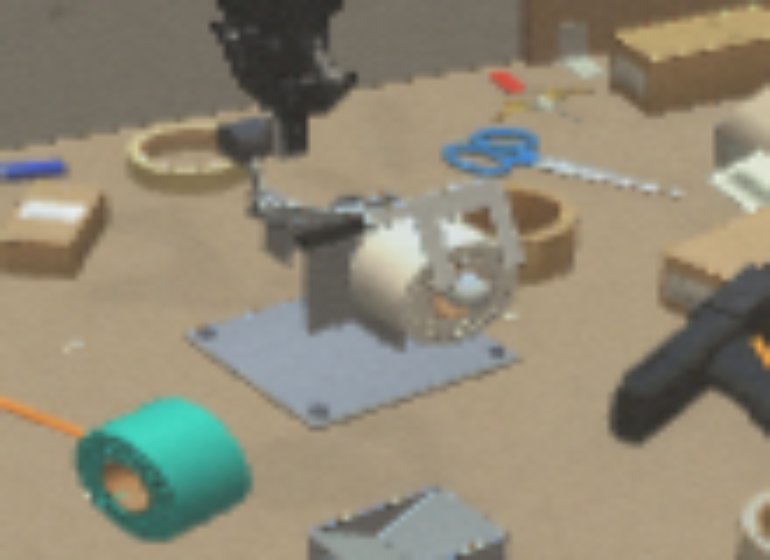

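The keeper has dropped, with its fork in front of the roll at (465,250). I'll withdraw upward and check the handle height and the roll position.

Emit:
step_arm(
  targets=[0,0,-0.04,0,0,0,0,-0.08,0,0,0,0,-0.08,0,0,0,0,-0.08,0,0,0,0,-0.08,0,0],
)

```text
t: 15.48
position: [0.5269, 0.0296, 0.3229]
eef_rot: [0.291, -3.125, -0.0]
force: [-0.3, -0.9, -0.3]
gripper_width: -0.0
gripper_force: 0.0
```

```bash
python3 - <<'E'
from h import *
p=np.array([.6083,.12497]);k,q=np.cos(.1875),np.sin(.1875);Rm=np.array([[k,-q],[q,k]])
s=manip.state();print(s["t"],s["force"])
im,d,W=cloud("wrist");x=(W[...,:2]-p)@Rm;Z=W[...,2]
for n,a,b in(("handle",(-.115,-.078),(-.16,-.1)),("arm near hinge",(-.072,-.06),(-.05,-.03)),("arm end",(-.072,-.06),(-.13,-.1)),("roll",(-.03,.03),(-.128,-.06))):
    m=(x[...,0]>a[0])&(x[...,0]<a[1])&(x[...,1]>b[0])&(x[...,1]<b[1])&(Z>.13)&(Z<.2)
    print(n,m.sum(),np.c_[x[m],Z[m]].mean(0).round(4) if m.any() else "",np.percentile(x[m][:,1],[2,98]).round(4) if m.any() else "")
E
```

```text
15.475 [-0.33238459 -0.90345865 -0.26584533]
handle 389 [-0.097  -0.1321  0.1507] [-0.1391 -0.1261]
arm near hinge 124 [-0.0675 -0.0398  0.1496] [-0.0496 -0.0302]
arm end 202 [-0.0669 -0.1148  0.1494] [-0.1297 -0.1004]
roll 934 [-0.0155 -0.1054  0.1478] [-0.1259 -0.0682]
```

The handle top is at 151 mm, the same as at the start, so the keeper is fully closed. The roll spans y -126 to about -67 mm, which is home.

```bash
python3 -c "
from rig import manip
print(manip.hand_in())"
```

```text
the job is handed in; nothing more can be done
None
```

I handed the job in at about 15.5 s: the roll hangs on the spindle at y ≈ -96 mm, the keeper is fully down in front of it, the arm is clear and the bystanders weren't touched; the hand-in gave no verdict.

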